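# Run out a mill roll on the test rails and catch it

## Robot

A 6-joint arm with a two-finger parallel gripper is mounted at the origin on the work surface. World frame = base frame: x ahead of the robot, y to its left, z up, the work surface at z = 0. Lengths are in m, angles in rad, forces in N, time in s.
With the tool pointing down it reaches from about 0.425 to 0.95 m from the base axis. Payload 3.5 kg.
Tool frame: the origin (TCP) lies between the finger pads, 19 mm behind the fingertips; this is the grasp point; z points along the fingers, y is the line along which they close (so a half turn about z gives the same grasp; the last joint's range is limited). The gripper opens to 85 mm and grips with 20 to 120 N. Pads are 22 mm wide; open, the fingers measure 114 mm over their backs; the gripper's body (76 mm by 85 mm) begins 54 mm behind the grasp point. The pads swing forward as they close: fully open they stand 13 mm farther back than shut.
Start: joints at [-1.383, 0.286, 1.577, -0, 1.279, -0.15], TCP at [0.224, -0.637, 0.25] pointing down, gripper open.
Joint ranges: [-2.77, 2.77], [-0.9, 2.22], [0.21, 2.48], [-1.53, 4.67], [0.24, 2.81], [-2.84, 2.84]. Speed limits (rad/s): [2.79, 2.79, 3.14, 3.14, 3.14, 3.14].

## Interface

Orientations are given as a unit quaternion [x, y, z, w].
In Python, from plant import ctrl gives the robot as it stands. The module is installed in compiled form; this text tells all that it offers.
- The arm moves only by the shell command python3 -m crank 'ROWS' [OPENING] [FORCE]. ROWS is JSON, a list of rows, each a list of 6 numbers: the shift along the tool's x, y, z in cm, then the turn, a rotation vector about the tool's x, y, z in rad. In form: [[tx, ty, tz, rx, ry, rz], ...]. A call has 1 to 10 rows; each row is the pose to reach, as a shift and turn from the pose commanded when the call began, along the tool's axes at that moment; what a row does not reach only later rows make up. A row lasts 1/10 s, in which the tool goes at most 50 mm and 8.59 degrees, less where a joint would pass 70% of its speed; a pose out of reach is approached as far as the arm can. A call with a gripper value outside its range is refused whole. OPENING is the opening, from 0 (shut) to 1 (fully open), set as the call begins (- or left out, the last holds). The fingers move at their own pace and stop on an object; FORCE is the grip in N (left out, the last holds). Time passes only in rows, so rows that repeat a pose let the fingers close. It gives the time, the measured TCP pose, the force, the opening and the grip force at its end, in the units of the state.
- ctrl.get_state(): the state, without advancing time (a new reading comes with each control period).
- ctrl.read_camera(name): name is "scene" or "side" or "wrist"; returns (picture, depth): 420x560x3 uint8, blue, green, red; 420x560 float32, m along the optical axis (not along the pixel's ray), 0 where there is no reading.
- ctrl.camera_info(name): a dict with "K" (3x3 intrinsics, pixels), "origin" and "orientation" of the camera in the world. Camera axes: x right, y down, z forward; pixel columns grow to the right and rows downward; lengths in m; the calibration is good to about 2 mm. A picture is of the moment at which its call begins: read the wrist's pose just before it. camera_info takes no time and is no camera call; for the wrist camera it gives the pose at the moment of the call.
- ctrl.sign_off(): hands the job in; it is judged then, once.
The state is a dict: "time": time; "qpos": joint angles; "dq": joint speeds; "joint_efforts": joint torques, N m; "eef_pos": TCP position; "tcp_rot": TCP orientation; "contact_force": force on the tool from outside, world axes, zero at the start; "wrist_torque": the same for the moment, N m; "opening": opening from 0.0 (shut) to 1.0 (fully open); "finger_force": force on a finger pad.
Only numpy, scipy, OpenCV 4.12 (cv2) and the standard library are available. Lean on these libraries where they do the work, as an engineer would, in place of code of your own. Each camera call takes 0.05 s, during which the arm holds its last target. There are 200 camera calls.

## Task

Check that the steel mill roll on the sloping test rails runs true: lift the gate fully by its knob and let go of it, let the roll run free and untouched through all the guard hoops, then meet it at once from its downhill side with the fingers moving along at nearly its own speed, and slow it smoothly over a good second or two, without bumping, pinching or stopping it short, so that it has lost about half its speed by the two marker pins and comes to a standstill between them and the low end. The program finishes while the fingers hold the roll still there on the slope; leave the oil bottle and the brass collar beside the rails where they stand.

Things in the scene. Friction and masses are not known exactly. Their poses are not given: they have to be found in the camera images.
- roll: Steel mill roll, 0.7 kg nominal: cylinder 60 mm diameter, 60 mm long, on a 28 mm shaft 112 mm long. Origin at its centre, x along the shaft, about which it turns. The shaft lies on two rails, body between them, centre 14 mm above the rail tops; at the start only the gate keeps it from rolling
- track_top (a point): Midway between the rail tops at the roll's starting place, by the track's hinge. Axes: x across the track, -y downhill along the rails, z square to them, upward. Rails: round steel bars, 12 mm diameter, 80 mm between centre lines, 130 mm above the bench at this point
- track_exit (a point): Midway between the rail tops under the last (lowest) guard hoop, 220 mm downhill of track_top; same axes. Three brass wire hoops, 138 mm wide, reach 59 mm above the rail tops, 100, 160 and 220 mm from track_top. Below this point the rails are open from above
- track_mark (a point): Midway between the rail tops at the pair of marker pins, 260 mm downhill of track_exit and 120 mm before track_end; same axes. The brass pins, 10 mm diameter, stand outside the rails, 126 mm apart, and reach 20 mm above the rail tops. The roll is to rest between here and the low end
- track_end (a point): Midway between the rail tops at the low end of the rails, 380 mm downhill of track_exit; same axes. Beyond it lies an open wooden tray on the bench, 38 mm high
- track (a joint): Slope of the rails in rad, positive = falling along -y; it differs from start to start (0.088 to 0.118) and stays as set by its stiff hinge. Free, the roll reaches the last hoop 1.2 to 2 s after the gate clears it, at 0.14 to 0.23 m/s, and gains up to 0.04 m/s more on the way down; hidden mass and friction change this
- gate (a joint): Height of the gate above its closed position in m, 0 (closed) to 0.065 (fully lifted); it slides square to the rails, needs about 4 N to lift and stays where it is left. From about 0.038 the roll passes beneath
- gate_knob (a point): Grip point of the gate's wooden knob, an upright cylinder 22 mm in diameter, 36 mm high, its top 18 mm above this point. The gate plate (50 mm wide, 6 mm thick) stands 34 mm downhill of track_top in a steel portal 142 mm wide; the portal's crossbar ends 27 mm below this point when the gate is closed
- oil_bottle: Small amber oil bottle, 32 mm diameter, 70 mm high, standing on the stand's base board beside the rails on the far side; origin under its centre. To be left alone
- collar: Brass collar, 44 mm diameter, 18 mm high, lying on the base board on the robot's side of the rails; origin under its centre. To be left alone
Not all that is in view belongs to the job. What is shaped like the roll but green is not meant.

How it is judged:
By the outcome, as a careful person would: the job done as asked, in the order asked, and still so for the second after the job is handed in, while the arm keeps its last pose, push and grip.
It also fails if it takes over 35 s, if anything falls off the work surface, if the arm or the gripper's body presses on something with over 40 N, if the wrist force passes 120 N, or if a joint passes its speed limit or range.

## Working session

There is one attempt and no reset: what is moved stays moved. The work goes in short steps, Python scripts to look and compute and a shell command to move; the robot and the scene stay as the last step left them, time stands still between calls to the robot, and variables do not carry over. Pictures are saved under pics/ and viewed, at most 10 in all, crops included, and the job is handed in when it is done.

```bash
mkdir -p pics
cat > h.py <<'E'
from plant import ctrl
import numpy as np, cv2
from scipy.spatial.transform import Rotation as R
def cam(n):
    i=ctrl.camera_info(n); K=np.array(i["K"]); o=np.array(i["origin"]); q=np.array(i["orientation"])
    M=R.from_quat(q).as_matrix() if q.size==4 else q.reshape(3,3)
    return K,o,M
def pt(c,u,v,d):
    K,o,M=c; return o+M@(np.linalg.inv(K)@[u,v,1])*d
def proj(c,p):
    K,o,M=c; x=K@(M.T@(np.array(p)-o)); return x[:2]/x[2]
E
python3 - <<'E'
from h import *
s=ctrl.get_state(); print(s)
ims=[]
for n in("scene","side"):
    p,d=ctrl.read_camera(n); cv2.imwrite(f"pics/{n}0.png",p); np.save(n+"0.npy",d); print(n,cam(n)[1:],cam(n)[0][0])
E
```

```text
{'time': 0.0, 'qpos': array([-1.38298508e+00,  2.87187416e-01,  1.57819533e+00, -8.94161391e-06,
        1.27857527e+00, -1.50010667e-01]), 'dq': array([-0.00043883,  0.00109812,  0.0008719 ,  0.00104492, -0.00026752,
       -0.00017718]), 'joint_efforts': array([ 6.63563242e-04, -4.05978727e+01, -2.92624676e+01, -7.23953872e-05,
        5.83372079e-03, -1.44079598e-05]), 'eef_pos': array([ 0.22362023, -0.63622988,  0.24862269]), 'tcp_rot': array([ 9.85767522e-01,  1.68110063e-01, -2.66306671e-05, -1.18238884e-03]), 'contact_force': array([0.69539925, 0.32051162, 1.34979354]), 'wrist_torque': array([-0.02097321,  0.0229671 , -0.04610709]), 'finger_force': 0.0, 'opening': 0.9953271554628129}
scene (array([ 1.21871841, -0.4197362 ,  0.99351658]), array([[ 0.57369174,  0.56352778, -0.59440241],
       [ 0.81899323, -0.40468631,  0.40679119],
       [-0.01130838, -0.7201843 , -0.69369063]])) [537.48827883   0.         288.44165214]
side (array([0.22156984, 1.03042627, 0.93330338]), array([[-0.95998172, -0.17688726,  0.2171313 ],
       [-0.27992679,  0.58188069, -0.76358094],
       [ 0.00872324, -0.79380461, -0.6081103 ]])) [472.12166517   0.         282.13429453]
```

View pics/scene0.png

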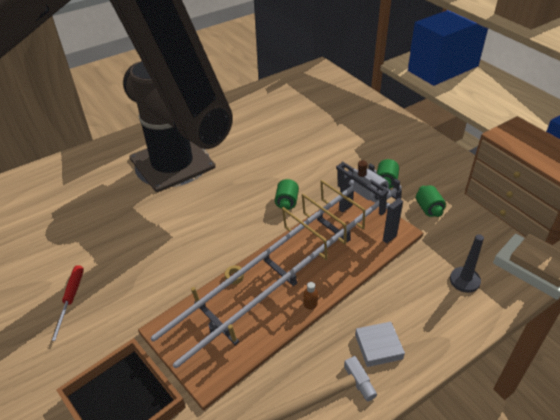

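View pics/side0.png

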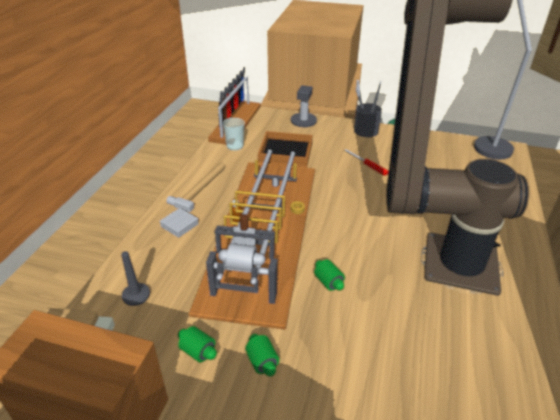

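The scene view shows the steel roll behind the gate at about (370,185). The rails run down to (155,335)/(180,360), with pins at (197,297) and (231,330), the collar at (233,272) and the bottle at (311,295). The side view shows the roll at (240,257) and the knob at (245,220).
What could be taken for the roll: green ones at scene (288,193), (388,172) and (430,200), and the steel one at (370,185). By the description it is the steel one on the rails; I'll check it in one close crop.

Run:
```python
import cv2,numpy as np
a=cv2.imread("pics/scene0.png")[145:255,270:410]; b=cv2.imread("pics/side0.png")[140:310,190:330]
a=cv2.resize(a,None,fx=3.5,fy=3.5,interpolation=cv2.INTER_CUBIC); b=cv2.resize(b,None,fx=3.5,fy=3.5,interpolation=cv2.INTER_CUBIC)[:595,:310*1]
b2=cv2.resize(cv2.imread("pics/side0.png")[205:305,200:285],None,fx=3.5,fy=3.5,interpolation=cv2.INTER_CUBIC)
c=np.zeros((385,490+298,3),np.uint8); c[:a.shape[0],:490]=a; c[:b2.shape[0],490:490+b2.shape[1]]=b2
cv2.imwrite("pics/crop1.png",c)
a=cv2.resize(cv2.imread("pics/scene0.png")[245:375,140:330],None,fx=4.2,fy=4.2,interpolation=cv2.INTER_CUBIC)
cv2.imwrite("pics/crop2.png",a)
from h import *
for n,P in(("scene",[(362,167),(375,183),(156,334),(180,360),(197,297),(231,330),(233,272),(311,295),(402,186)]),("side",[(245,218),(240,258),(270,153),(293,155),(298,207)])):
    d=np.load(n+"0.npy"); C=cam(n)
    for u,v in P: print(n,u,v,pt(C,u,v,d[v,u]).round(3))
```

```text
scene 362 167 [0.545 0.242 0.23 ]
scene 375 183 [0.573 0.261 0.193]
scene 156 334 [ 0.569 -0.299  0.076]
scene 180 360 [ 0.647 -0.286  0.073]
scene 197 297 [ 0.534 -0.189  0.075]
scene 231 330 [ 0.66  -0.178  0.096]
scene 233 272 [ 0.478 -0.073  0.02 ]
scene 311 295 [0.663 0.016 0.063]
scene 402 186 [ 0.47   0.478 -0.001]
side 245 218 [0.531 0.252 0.235]
side 240 258 [0.526 0.309 0.161]
side 270 153 [ 0.639 -0.281  0.071]
side 293 155 [ 0.559 -0.284  0.076]
side 298 207 [ 0.488 -0.089  0.017]
```

View pics/crop1.png

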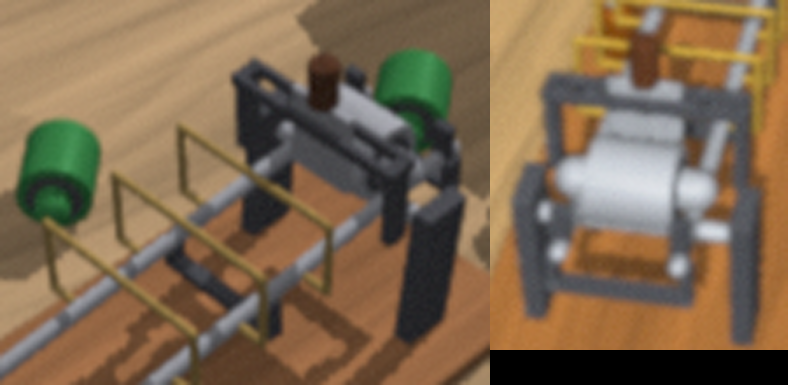

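View pics/crop2.png

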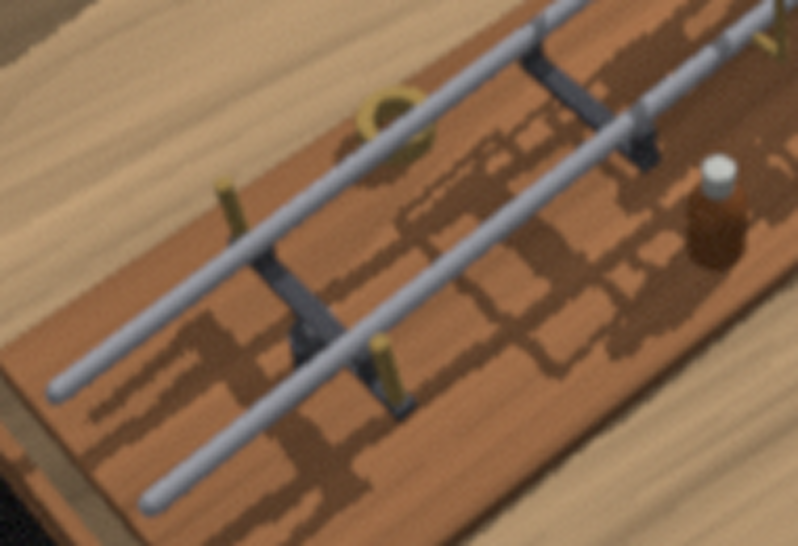

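The crops confirm it: the steel roll (side crop, 240,257) sits on the rails behind the gate plate, and the green ones lie on the bench. Next I fit the track model to the picked pixels from both views.

```bash
cat > fit.py <<'E'
from h import *
from scipy.optimize import least_squares
S=cam("scene");D=cam("side")
F=[(S,(153.1,337.9),(-.04,-.6,-.006)),(S,(175.7,364.8),(.04,-.6,-.006)),(S,(193.3,288.8),(-.063,-.48,.02)),(S,(230.2,326.2),(.063,-.48,.02)),
(S,(321.4,181.3),(-.067,-.1,.058)),(S,(364.3,211),(.067,-.1,.058)),(S,(302.9,195),(-.067,-.16,.058)),(S,(345.7,225.6),(.067,-.16,.058)),(S,(283.4,208.4),(-.067,-.22,.058)),(S,(325.7,241.6),(.067,-.22,.058)),
(D,(270,153),(.04,-.6,-.006)),(D,(293.5,155),(-.04,-.6,-.006)),(D,(221.4,257.3),(.056,0,.014)),(D,(258,258.4),(-.056,0,.014)),(S,(362,162.7),"k"),(D,(244.6,215),"k")]
def T(p,l):
    # x across, -y downhill, slope: falling along -y
    return np.array(p[:3])+(R.from_euler('z',p[3])*R.from_euler('x',p[4])).apply(l)
def res(p,full=False):
    return np.concatenate([proj(c,T(p,(0,-.034,p[5]) if l=="k" else l))-m for c,m,l in F])
r=least_squares(res,[.56,.27,.13,-.1,.1,.11],loss='soft_l1')
p=r.x
E
python3 - <<'E'
from fit import *
print(p.round(4)); print(res(p).reshape(-1,2).round(1).tolist())
for n,l in(("top",(0,0,0)),("exit",(0,-.22,0)),("mark",(0,-.48,0)),("end",(0,-.6,0)),("knobtop",(0,-.034,p[5]))):print(n,T(p,l).round(4))
# rail top from depth maps
for n,C in(("scene",S),("side",D)):
    d=np.load(n+"0.npy")
    for s in(-.04,.04):
        for y in(-.3,-.4,-.55):
            q=T(p,(s,y,0));u,v=proj(C,q).round().astype(int); w=pt(C,u,v,d[v,u]); print(n,s,y,q.round(3),w.round(3))
E
```

```text
[0.5343 0.2921 0.1255 0.1184 0.0956 0.1153]
[[0.8, 0.1], [0.2, -0.3], [-0.2, -0.3], [-0.4, 0.2], [-0.0, 0.1], [-0.2, -0.2], [-0.4, -0.2], [-0.7, 0.2], [-0.4, 0.5], [-0.6, -0.2], [-0.1, -0.2], [-0.8, 0.1], [-4.7, -1.4], [5.0, 3.3], [0.6, -0.3], [-2.4, 0.3]]
top [0.5343 0.2921 0.1255]
exit [0.5602 0.0747 0.1045]
mark [ 0.5908 -0.1823  0.0797]
end [ 0.6049 -0.301   0.0682]
knobtop [0.5396 0.2476 0.2371]
scene -0.04 -0.3 [ 0.53  -0.009  0.097] [ 0.534 -0.011  0.101]
scene -0.04 -0.4 [ 0.542 -0.108  0.087] [ 0.546 -0.111  0.093]
scene -0.04 -0.55 [ 0.559 -0.256  0.073] [ 0.562 -0.257  0.077]
scene 0.04 -0.3 [0.609 0.    0.097] [ 0.615 -0.002  0.105]
scene 0.04 -0.4 [ 0.621 -0.099  0.087] [ 0.626 -0.101  0.096]
scene 0.04 -0.55 [ 0.639 -0.247  0.073] [ 0.643 -0.248  0.082]
side -0.04 -0.3 [ 0.53  -0.009  0.097] [ 0.528 -0.002  0.103]
side -0.04 -0.4 [ 0.542 -0.108  0.087] [ 0.542 -0.102  0.092]
side -0.04 -0.55 [ 0.559 -0.256  0.073] [ 0.555 -0.244  0.082]
side 0.04 -0.3 [0.609 0.    0.097] [0.607 0.005 0.102]
side 0.04 -0.4 [ 0.621 -0.099  0.087] [ 0.618 -0.089  0.093]
side 0.04 -0.55 [ 0.639 -0.247  0.073] [ 0.637 -0.24   0.077]
```

```bash
sed -i 's/(221.4,257.3)/(216.6,257.3)/; s/(258,258.4)/(264.5,259.5)/' fit.py
cat >> fit.py <<'E'
RT=(R.from_euler('z',p[3])*R.from_euler('x',p[4]))
RG=R.from_matrix(RT.as_matrix()@np.array([[0,1,0],[1,0,0],[0,0,-1.]]))
def L(w): return RT.inv().apply(np.array(w)-p[:3])   # world -> track
def row(target):
    s=ctrl.get_state(); c=R.from_quat(s["tcp_rot"])
    return np.r_[100*c.inv().apply(np.array(target)-s["eef_pos"]),(c.inv()*RG).as_rotvec()].round(2)
E
python3 - <<'E'
from fit import *
print(p.round(4)); print(res(p).reshape(-1,2).round(1).tolist())
for n,l in(("top",(0,0,0)),("exit",(0,-.22,0)),("mark",(0,-.48,0)),("end",(0,-.6,0)),("knobtop",(0,-.034,p[5]))):print(n,T(p,l).round(4))
print(row([.5,-.2,.36]),row(T(p,(0,-.034,p[5]+.09))))
# roll check by depth
for n,C in(("scene",S),("side",D)):
    d=np.load(n+"0.npy");v,u=np.nonzero(d>0);K,o,M=C
    W=o+((np.linalg.inv(K)@np.c_[u,v,0*u+1].T)*d[v,u]).T@M.T; l=L(W)
    m=(abs(l[:,0])<.022)&(abs(l[:,1])<.05)&(l[:,2]>.02)&(l[:,2]<.07)&((n=="side")|(l[:,1]>-.02)); q=l[m]
    f=least_squares(lambda c:np.hypot(q[:,1]-c[0],q[:,2]-c[1])-.03,[0,.014],loss='soft_l1',f_scale=.003); print(n,m.sum(),f.x.round(4))
    m=(abs(l[:,0])<.02)&(abs(l[:,1]+.034)<.02)&(l[:,2]>.085)&(l[:,2]<.14);q=l[m];print("knob",m.sum(),q.mean(0).round(4),np.percentile(q[:,2],[5,95]).round(4),np.percentile(q[:,0],[5,95]).round(4))
E
```

```text
[0.5336 0.2922 0.125  0.1198 0.0946 0.1158]
[[0.9, 0.1], [0.3, -0.3], [-0.1, -0.3], [-0.4, 0.1], [-0.2, 0.1], [-0.3, -0.2], [-0.5, -0.1], [-0.8, 0.1], [-0.5, 0.5], [-0.7, -0.3], [-0.2, -0.1], [-0.8, 0.0], [0.4, -1.2], [-1.3, 2.4], [0.4, -0.5], [-2.2, 0.5]]
top [0.5336 0.2922 0.125 ]
exit [0.5598 0.0747 0.1042]
mark [ 0.5907 -0.1822  0.0796]
end [ 0.605  -0.3009  0.0683]
knobtop [0.539  0.2477 0.237 ]
[ 40.54 -32.03 -11.04   0.06   0.08  -1.35] [ 5.887e+01 -7.214e+01 -7.610e+00  6.000e-02  8.000e-02 -1.350e+00]
scene 111 [-0.0017  0.02  ]
knob 139 [ 0.0044 -0.0398  0.1056] [0.0862 0.1184] [-0.0052  0.0116]
side 594 [-0.0093  0.0244]
knob 125 [-0.0042 -0.0305  0.104 ] [0.0881 0.1152] [-0.0129  0.0051]
```

```bash
python3 -m crank '[[40,-32,-11,0,0,-1.35],[40,-32,-11,0,0,-1.35],[40,-32,-11,0,0,-1.35],[40,-32,-11,0,0,-1.35],[40,-32,-11,0,0,-1.35],[40,-32,-11,0,0,-1.35],[40,-32,-11,0,0,-1.35],[59,-72,-11,0.06,0.08,-1.35],[59,-72,-11,0.06,0.08,-1.35],[59,-72,-11,0.06,0.08,-1.35]]' 0.6 40
python3 - <<'E'
from fit import *
print(row(T(p,(0,-.034,p[5]+.06))))
E
```

```text
time: 1.1
eef_pos: [0.4392, -0.1991, 0.3322]
tcp_rot: [0.663, 0.747, 0.032, -0.034]
contact_force: [1.0, -1.0, 0.6]
opening: 0.599
finger_force: 0.0
[42.08 15.24  7.57  0.    0.    0.  ]
```

```bash
python3 -m crank '[[42,15.2,4,0,0,0],[42,15.2,4,0,0,0],[42,15.2,4,0,0,0],[42,15.2,4,0,0,0],[42,15.2,4,0,0,0],[42,15.2,4,0,0,0],[42,15.2,4,0,0,0],[42,15.2,4,0,0,0],[42,15.2,4,0,0,0],[42,15.2,4,0,0,0]]'
python3 - <<'E'
from fit import *
s=ctrl.get_state(); C=cam("wrist"); im,d=ctrl.read_camera("wrist"); cv2.imwrite("pics/w1.png",im); np.savez("w1.npz",d=d,K=C[0],o=C[1],M=C[2])
print(L(s["eef_pos"]).round(4),row(T(p,(0,-.034,p[5]-.016))),(L(C[1])-L(s["eef_pos"])).round(3))
print(proj(C,T(p,(0,-.034,p[5]))).round(1))
E
```

```text
time: 2.1
eef_pos: [0.54, 0.2408, 0.3308]
tcp_rot: [0.661, 0.749, 0.032, -0.035]
contact_force: [0.4, -0.9, -0.5]
opening: 0.602
finger_force: 0.0
[ 2.000e-04 -3.210e-02  2.098e-01] [6.000e-02 1.000e-02 1.103e+01 0.000e+00 0.000e+00 0.000e+00] [-0.001  0.076  0.125]
[280.9 222.7]
```

View pics/w1.png

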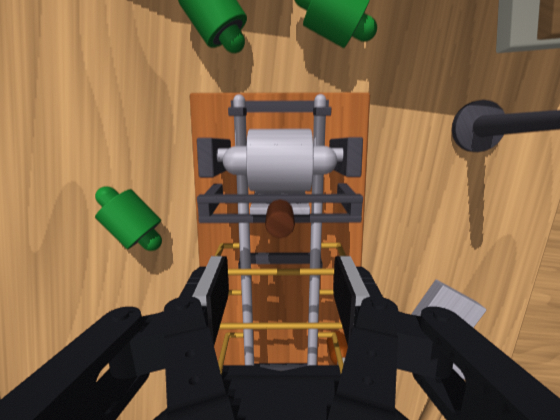

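Wrist view: the knob's top is at (280,224), against a prediction of (281,223), with the roll at (281,160) behind the gate. Now I check the height from the wrist depth.

Run:
```python
from fit import *
w=np.load("w1.npz");C=(w["K"],w["o"],w["M"]);d=w["d"]
K,o,M=C; v,u=np.nonzero(d>0)
l=L(o+((np.linalg.inv(K)@np.c_[u,v,0*u+1].T)*d[v,u]).T@M.T)
m=(abs(u-280)<6)&(abs(v-223)<6);print("knob",l[m].mean(0).round(4),np.median(l[m][:,2]))
m=(abs(u-281)<25)&(v>135)&(v<185);q=l[m]
f=least_squares(lambda c:np.hypot(q[:,1]-c[0],q[:,2]-c[1])-.03,[0,.014],loss='soft_l1',f_scale=.003); print("roll",f.x.round(4),q[:,2].max())
for uu in(239,245,249,321,315,311):
    for vv in(125,300,340): m=(abs(u-uu)<3)&(abs(v-vv)<3);print(uu,vv,l[m][l[m][:,2].argmax()].round(3))
```

```text
knob [-0.0007 -0.0342  0.1159] 0.11586031797535197
roll [-0.0028  0.0193] 0.05152322975898169
239 125 [-0.041  0.031  0.007]
239 300 [-0.062 -0.232 -0.086]
239 340 [-0.06  -0.299 -0.079]
245 125 [-0.038  0.031  0.006]
245 300 [-0.04  -0.169  0.007]
245 340 [-0.04  -0.222  0.007]
249 125 [-0.04   0.023 -0.109]
249 300 [-0.037 -0.169  0.007]
249 340 [-0.039 -0.224  0.008]
321 125 [0.038 0.03  0.008]
321 300 [ 0.061 -0.229 -0.086]
321 340 [ 0.063 -0.291 -0.079]
315 125 [0.035 0.028 0.006]
315 300 [ 0.041 -0.169  0.007]
315 340 [ 0.04  -0.226  0.007]
311 125 [ 0.043  0.024 -0.109]
311 300 [ 0.037 -0.17   0.007]
311 340 [ 0.04  -0.226  0.007]
```

Depth in all the views puts the rail tops about 5.5 mm above the fit, at 0.1305, which agrees with the text. I'll adopt that. The knob top is as fitted, so I go down and grip it.

```bash
sed -i 's/^p=r.x/p=r.x; p[2]+=.0055; p[5]-=.0055/' fit.py
python3 -m crank '[[-0.1,0,5,0,0,0],[-0.1,0,8.5,0,0,0],[-0.1,0,10.7,0,0,0],[-0.1,0,10.7,0,0,0],[-0.1,0,10.7,0,0,0]]' 0.6 40
python3 -m crank '[[0,0,0,0,0,0],[0,0,0,0,0,0]]' 0 40
python3 -m crank '[[0,0,0,0,0,0],[0,0,0,0,0,0]]' 0 40
python3 -c "
from fit import *
s=ctrl.get_state();print(L(s['eef_pos']).round(4),p[5],(row(T(p,(0,-.3,.03)))))"
```

```text
time: 2.65
eef_pos: [0.5398, 0.244, 0.2257]
tcp_rot: [0.664, 0.746, 0.032, -0.034]
contact_force: [0.4, -0.3, 0.7]
opening: 0.606
finger_force: 0.0
time: 2.85
eef_pos: [0.5402, 0.2447, 0.2279]
tcp_rot: [0.663, 0.747, 0.032, -0.033]
contact_force: [-18.5, -4.7, 12.6]
opening: 0.27
finger_force: 9.0
time: 3.05
eef_pos: [0.5391, 0.2446, 0.2282]
tcp_rot: [0.663, 0.747, 0.031, -0.034]
contact_force: [-5.8, -2.0, 5.6]
opening: 0.242
finger_force: 39.3
[-0.0002 -0.0385  0.1018] 0.1102544309538917 [-26.13   0.03   7.25   0.     0.    -0.  ]
```

```bash
python3 -m crank '[[0,0,-0.8,0,0,0],[0,0,-1.6,0,0,0],[0,0,-2.4,0,0,0],[0,0,-2.4,0,0,0],[0,0,-2.4,0,0,0]]' 0 60
cat > look.py <<'E'
from fit import *
import sys
# roll centre (track y,z) from a camera: points within body half-length, cylinder fit
def roll(n,guess=None,save=None):
    t=ctrl.get_state()["time"]; C=cam(n); im,d=ctrl.read_camera(n)
    if save: cv2.imwrite(save,im)
    v,u=np.nonzero(d>0);K,o,M=C
    l=L(o+((np.linalg.inv(K)@np.c_[u,v,0*u+1].T)*d[v,u]).T@M.T)
    l=l[(abs(l[:,0])<.024)&(l[:,2]>.012)&(l[:,2]<.052)&(l[:,1]<.05)&(l[:,1]>-.58)]
    best=None
    for g in(np.arange(0,-.5,-.02) if guess is None else guess+np.array([-.02,0,.02])):
        r=abs(np.hypot(l[:,1]-g,l[:,2]-.014)-.03); k=(r<.02).sum()
        if best is None or k>best[0]: best=(k,g)
    g=best[1]; q=l[np.hypot(l[:,1]-g,l[:,2]-.014)<.05]
    f=least_squares(lambda c:np.hypot(q[:,1]-c[0],q[:,2]-.014)-.03,[g],loss='soft_l1',f_scale=.003)
    ok=(abs(f.fun)<.004).sum()
    print(n,"t",round(t,3),"roll y",f.x.round(4),len(q),ok,"tcp",L(ctrl.get_state()["eef_pos"]).round(4))
    return t,f.x[0]
if __name__=="__main__":
    for n in sys.argv[1:]: roll(n)
E
python3 look.py scene side wrist
```

```text
time: 3.55
eef_pos: [0.5394, 0.2424, 0.251]
tcp_rot: [0.663, 0.747, 0.031, -0.034]
contact_force: [-6.0, -2.8, 2.8]
opening: 0.236
finger_force: 59.3
scene t 3.55 roll y [-0.0089] 194 138 tcp [-0.0002 -0.0385  0.1247]
side t 3.6 roll y [-0.0109] 539 454 tcp [-0.0002 -0.0385  0.1247]
wrist t 3.65 roll y [-0.0078] 5977 5977 tcp [-0.0002 -0.0385  0.1247]
```

```bash
python3 -m crank '[[0,0,-4.3,0,0,0],[0,0,-4.3,0,0,0],[0,0,-4.3,0,0,0]]' 0 60
python3 -m crank '[[0,0,0,0,0,0],[-0.5,0,0,0,0,0],[-5,0,0,0,0,0],[-9.5,0,1.5,0,0,0]]' 0.6 60
python3 look.py wrist
```

```text
time: 4.0
eef_pos: [0.5399, 0.2387, 0.2942]
tcp_rot: [0.663, 0.747, 0.032, -0.034]
contact_force: [-5.3, -1.6, 1.0]
opening: 0.236
finger_force: 64.5
time: 4.4
eef_pos: [0.5534, 0.1457, 0.2717]
tcp_rot: [0.662, 0.748, 0.035, -0.03]
contact_force: [0.7, 0.3, 0.5]
opening: 0.601
finger_force: 0.0
wrist t 4.4 roll y [-0.0469] 3070 3070 tcp [ 0.0003 -0.1405  0.1495]
```

```bash
python3 -m crank '[[-4.5,0,1.5,0,0,0],[-9,0,3,0,0,0],[-13,0,5.5,0,0,0],[-16,0,9.5,0,0,0],[-16.3,0,12.7,0,0,0]]' 0.2 60
python3 look.py scene side wrist
```

```text
time: 4.95
eef_pos: [0.5702, -0.0069, 0.1256]
tcp_rot: [0.665, 0.745, 0.032, -0.032]
contact_force: [-0.4, 0.7, -0.4]
opening: 0.203
finger_force: 0.0
scene t 4.95 roll y [-0.1123] 392 380 tcp [-0.0032 -0.2986  0.0173]
side t 5.0 roll y [-0.2697] 108 29 tcp [-0.0029 -0.2974  0.0194]
wrist t 5.05 roll y [-0.3112] 4287 1294 tcp [-0.001  -0.2969  0.0225]
```

```bash
sed -i 's/(l\[:,1\]>-.58)/(l[:,1]>-.255)/' look.py; python3 look.py scene wrist
python3 -m crank '[[0,0,0,0,0,0]]'
python3 look.py scene wrist
```

```text
scene t 5.1 roll y [-0.1326] 412 397 tcp [ 0.0006 -0.2968  0.025 ]
wrist t 5.15 roll y [0.] 0 0 tcp [ 0.0016 -0.2966  0.0265]
time: 5.3
eef_pos: [0.5713, -0.0031, 0.1298]
tcp_rot: [0.663, 0.747, 0.033, -0.031]
contact_force: [0.6, 0.4, 0.0]
opening: 0.202
finger_force: 0.0
scene t 5.3 roll y [-0.1613] 420 406 tcp [ 0.0019 -0.2963  0.0273]
wrist t 5.35 roll y [-0.2186] 7511 3073 tcp [ 0.0017 -0.2963  0.027 ]
```

```bash
python3 look.py scene
python3 -m crank '[[0,0,0.7,0,0,0]]'
python3 look.py scene
```

```text
scene t 5.4 roll y [-0.176] 421 409 tcp [ 0.0014 -0.2963  0.0266]
time: 5.55
eef_pos: [0.5708, -0.0026, 0.122]
tcp_rot: [0.663, 0.747, 0.033, -0.032]
contact_force: [-0.2, 0.3, -0.2]
opening: 0.201
finger_force: 0.0
scene t 5.55 roll y [-0.1988] 430 418 tcp [ 2.000e-04 -2.963e-01  1.720e-02]
```

```bash
python3 -m crank '[[0,0,-0.1,0,0,0],[-0.25,0,-0.3,0,0,0],[-1.2,0,-0.3,0,0,0],[-2.55,0,-0.3,0,0,0],[-4.05,0,-0.3,0,0,0]]'; python3 -c "
from fit import *
s=ctrl.get_state();print(L(s['eef_pos']).round(4))"
```

```text
time: 6.1
eef_pos: [0.5743, -0.0443, 0.1192]
tcp_rot: [0.663, 0.747, 0.032, -0.033]
contact_force: [0.9, 0.2, -0.0]
opening: 0.202
finger_force: 0.0
[ 2.000e-04 -3.385e-01  2.080e-02]
```

```bash
python3 -m crank '[[-1.25,0,0,0,0,0],[-2.7,0,0,0,0,0],[-4.2,0,0,0,0,0]]'; python3 -c "
from fit import *
s=ctrl.get_state();print(L(s['eef_pos']).round(4),RT.inv().apply(s['contact_force']).round(2))"
```

```text
time: 6.4
eef_pos: [0.5791, -0.086, 0.1151]
tcp_rot: [0.664, 0.747, 0.032, -0.034]
contact_force: [0.8, -0.5, -0.8]
opening: 0.201
finger_force: 0.0
[-0.     -0.3807  0.0207] [ 0.7  -0.69 -0.73]
```

```bash
python3 -m crank '[[-1.45,0,0,0,0,0],[-2.85,0,0,0,0,0],[-4.2,0,0,0,0,0],[-5.5,0,0,0,0,0],[-6.75,0,0,0,0,0]]'; python3 -c "
from fit import *
s=ctrl.get_state();print(L(s['eef_pos']).round(4),RT.inv().apply(s['contact_force']).round(2))"
```

```text
time: 6.9
eef_pos: [0.5871, -0.1523, 0.1089]
tcp_rot: [0.663, 0.747, 0.032, -0.034]
contact_force: [0.3, 0.0, 0.3]
opening: 0.198
finger_force: 0.0
[-0.     -0.4477  0.0209] [0.27 0.04 0.34]
```

```bash
python3 -m crank '[[-1.2,0,0,0,0,0],[-2.35,0,0,0,0,0],[-3.45,0,0,0,0,0],[-4.45,0,0,0,0,0],[-5.4,0,0,0,0,0],[-6.3,0,0,0,0,0],[-7.15,0,0,0,0,0],[-7.95,0,0,0,0,0],[-8.7,0,0,0,0,0],[-9.4,0,0,0,0,0]]'
python3 -c "
from fit import *
s=ctrl.get_state();print(L(s['eef_pos']).round(4),RT.inv().apply(s['contact_force']).round(2))"
```

```text
time: 7.9
eef_pos: [0.5981, -0.2448, 0.1003]
tcp_rot: [0.663, 0.747, 0.032, -0.034]
contact_force: [-0.9, 0.2, -0.4]
opening: 0.199
finger_force: 0.1
[-2.000e-04 -5.412e-01  2.100e-02] [-0.84  0.25 -0.44]
```

```bash
python3 -m crank '[[-0.65,0,0,0,0,0],[-1.25,0,0,0,0,0],[-1.8,0,0,0,0,0],[-2.28,0,0,0,0,0],[-2.7,0,0,0,0,0],[-3.08,0,0,0,0,0],[-3.4,0,0,0,0,0],[-3.65,0,0,0,0,0],[-3.85,0,0,0,0,0],[-4.0,0,0,0,0,0]]'
python3 -m crank '[[-0.08,0,0,0,0,0],[-0.12,0,0,0,0,0],[-0.12,0,0,0,0,0],[-0.12,0,0,0,0,0],[-0.12,0,0,0,0,0]]'
sed -i 's/>-.255)/>-.56)/; s/-.5,-.02/-.58,-.02/' look.py
python3 - <<'E'
from look import *
roll("side",-.541,"pics/s2.png"); roll("scene",-.541,"pics/c2.png")
a=cv2.imread("pics/s2.png")[100:310,190:330]; b=cv2.imread("pics/c2.png")[200:400,110:300]
c=np.zeros((420,680,3),np.uint8);c[:,:280]=cv2.resize(a,None,fx=2,fy=2);c[:400,300:680]=cv2.resize(b,None,fx=2,fy=2);cv2.imwrite("pics/f.png",c)
E
```

```text
time: 8.9
eef_pos: [0.6027, -0.2838, 0.0966]
tcp_rot: [0.663, 0.747, 0.032, -0.034]
contact_force: [-0.0, 0.5, -0.4]
opening: 0.202
finger_force: 0.1
time: 9.4
eef_pos: [0.6029, -0.2849, 0.0966]
tcp_rot: [0.663, 0.747, 0.032, -0.033]
contact_force: [-0.1, -0.2, -0.7]
opening: 0.201
finger_force: 0.3
side t 9.4 roll y [-0.5422] 202 165 tcp [-3.000e-04 -5.819e-01  2.120e-02]
scene t 9.45 roll y [-0.5397] 456 440 tcp [-2.000e-04 -5.818e-01  2.120e-02]
```

View pics/f.png

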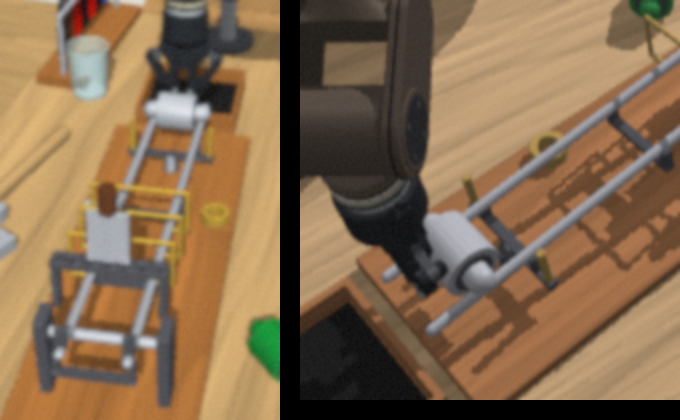

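The picture shows the roll resting square against the fingers (side crop 178,108), 61 mm past the pins and 59 mm before the low end. The gate is up: the grip rose 66 mm with the knob. The collar still stands, and the bottle was never approached.

```bash
python3 -c "
from plant import ctrl
print(ctrl.sign_off())"
```

```text
the job is handed in; nothing more can be done
None
```

The job is handed in: the gate was fully lifted and let go, the roll ran free through the hoops, and the fingers slowed it smoothly and now hold it still about 61 mm below the pins and 59 mm above the low end; contact forces were too small to show when they met, by my estimate about 80–120 mm below the last hoop.

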